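Set the fish feeder's portion dial and store it

TASK

Set the automatic fish feeder to five portions: push its locked dial in by feel, just firmly enough to free it, and, holding it in, turn it clockwise click by click until the pointer stands at the fifth mark from the off stop (the long one), without going past it, and without forcing the dial hard down. Let the dial spring back up, then press the round button beside it all the way down and let it go. Leave the other things on the shelf where they are.

Things in the scene. Friction and masses are not known exactly. Their poses are not given: they have to be found in the camera images.
- feeder: white plastic feeder housing, 150 (x) by 210 (y) by 60 mm high, fixed to the shelf; origin at the centre of its underside, z up. On its top: the dial at (0, 40) mm, a round button at (-10, -68) mm. Its clear hopper, 122 by 92 by 104 mm high, stands at its -y end, centre at (0, -149) mm.
- dial_axis (a point): fixed point on the housing's top face, 60 mm above the shelf, on the dial's upright turning axis; axes as the feeder's. The dial is a black drum rising from the housing, 68 mm across; with the dial up, its flat top (the skirt), which carries the bar grip, stands 33 mm above this point. Fingertips can stand on the skirt on both sides of the bar.
- dial (a joint): dial angle, rad, clockwise from above positive; clicks every 0.349 (20 deg) from 0, the off stop (mark 0); fifth mark 1.745; end stop 2.094. Starts on mark 1, 2 or 3. In the feeder's frame the pointer lies at 240 deg (anticlockwise from +x) minus this angle. A click takes about 0.1 N m; past halfway it falls into the next click by itself. Locked unless pushed in firmly (see drop).
- mark5 (a point): point on the housing's top face on the fifth mark, 50 mm from the dial's axis: a raised rib 20 mm long, pointing at the axis, where the other six marks' ribs are 8 mm long. The off stop's mark has a small square block beside it. The dial's bar grip is centred on the skirt: 46 mm long, 14 wide, 26 tall above it; one end carries a lower pointer (6 wide, 10 tall) out to the rim. 
- drop (a joint): how far the dial is pushed in, m; 0 is up, springs back. First a free play of 2 to 18 mm, different each time and not measured, at 4 to 8 N; then the clutch is met, which adds 2 N at once and 3.5 N per mm: the dial is free to turn from 2 mm into the clutch (15 to 17 N in all), locked above that. Push with about 19 N; over 22 N is too much. Find it by feel.
- guard (a joint): the clutch's overload guard, hidden inside the housing, m: 0 in proper use; it gives way only when the dial is pushed in with more than about 22 N, and at 0.001 the clutch is damaged
- feed_button_top (a point): centre of the top of the white round button, 26 mm across, in a grey collar 44 mm across; the top stands 22 mm above the housing's top
- feed_button (a joint): button travel, m: 0 up, 0.006 fully down; springs back; 1.5 N to start, 5 N fully down. Not to be pressed before the dial is set.
- breeder_box: bystander: clear acrylic breeder box with lid, 116 by 166 by 101 mm high, origin under its centre
- shrimp_tube: bystander: white ceramic tube standing upright, 44 mm across, 100 mm high, origin at the centre of its underside
- siphon_bell: bystander: black siphon bell standing on its wide mouth, 52 mm across, 130 mm high, origin at the centre of its underside
- tongs: bystander: steel tongs lying flat along their x, 250 mm long, 40 mm wide, 10 mm high, origin under the middle

How it is judged:
On the way, in this order (a step that is already met when the one before it is completed fails the run):
1. the dial has been clicked to the fifth mark and has sprung back up (value of joint dial between 1.645 and 1.845 rad and value of joint drop below 0.0015 m), for 0.2 s.
2. the button is pressed down (value of joint feed_button above 0.005 m), for 0.05 s.
At the end, for the whole second after the job is handed in: The dial rests in the click of the fifth mark (1.745 rad, within 0.1), has sprung up (within 1.5 mm), the button has been pressed (past 5 mm) after that and is up again (within 1.5 mm), and nothing is touched (all of step 1 and value of joint feed_button below 0.0015 m and velocity of joint dial below 0.05 rad/s).
It fails at once if the dial is forced down with more than about 22 N (its overload guard gives way) (value of joint guard above 0.001 m).
It fails at once if the dial is turned past the fifth mark, towards the sixth (value of joint dial above 1.935 rad).
It fails at once if the button is pressed while the dial is not set and up (value of joint feed_button above 0.003 m and not (value of joint dial between 1.645 and 1.845 rad and value of joint drop below 0.0015 m)).
It fails at once if a bystander is moved by more than 30 mm (distance of any of breeder_box, shrimp_tube, siphon_bell, tongs from where it was at the start of the episode above 0.03 m).
It also fails if it takes over 51 s, if anything falls off the work surface, if the arm or the gripper's body presses on something with over 40 N, if the wrist force passes 120 N, or if a joint passes its speed limit or range.

ROBOT

A 6-joint arm with a two-finger parallel gripper is mounted at the origin on the work surface. World frame = base frame: x ahead of the robot, y to its left, z up, the work surface at z = 0. Lengths are in m, angles in rad, forces in N, time in s.
With the tool pointing down it reaches from about 0.425 to 0.95 m from the base axis. Payload 3.5 kg.
Tool frame: the origin (TCP) lies midway between the tips of the shut fingers; the grasp point (between the pads) lies 19 mm behind it; z points along the fingers, y is the direction in which the jaws open and shut (so a half turn about z gives the same grasp; the last joint's range is limited). The gripper opens to 85 mm and grips with 20 to 120 N. Pads are 22 mm wide; open, the fingers measure 114 mm over their backs; the gripper's body (76 mm by 85 mm) begins 54 mm behind the grasp point. The pads swing forward as they close: fully open they stand 13 mm farther back than shut.
Start: joints at [-1.288, 0.286, 1.577, -0, 1.279, -0.15], TCP at [0.283, -0.613, 0.203] pointing down, gripper open.
Joint ranges: [-2.77, 2.77], [-0.9, 2.22], [0.21, 2.48], [-1.53, 4.67], [0.24, 2.81], [-2.84, 2.84]. Speed limits (rad/s): [2.79, 2.79, 3.14, 3.14, 3.14, 3.14].

INTERFACE

Orientations are given as a unit quaternion [x, y, z, w].
In Python, from plant import * gives the robot as it stands.
- The arm moves only by the shell command python3 -m jog 'ROWS' [FORCE]. ROWS is a JSON object of lists of equal length, an entry for each row: "travel": the shift along the world's x, y, z in mm, a list of three; "dr": the turn, a rotation vector about the world's x, y, z in degrees, a list of three; "jaw": the closure in counts, from 0 (fully open) to 255 (shut). In form: {"travel": [[x, y, z], ...], "dr": [[wx, wy, wz], ...], "jaw": [jaw, ...]}. A call has 1 to 5 rows; each row shifts and turns the commanded pose from where the row before left it; what a row does not reach is not made up. A row lasts 1/12 s, in which the tool goes at most 41.7 mm and 7.16 degrees, less where a joint would pass 70% of its speed; a pose out of reach is approached as far as the arm can. A call is refused whole if a number of a shift passes 41.7 or a number of a turn 7.16, either way. A call with a gripper value outside its range is refused whole. The fingers move at their own pace and stop on an object; FORCE is the grip in N (left out, the last holds). Time passes only in rows, so rows that do not move let the fingers close. It gives the time, the measured TCP pose, the force and the opening at its end, in the units of the state.
- get_state(): the state, without advancing time (a new reading comes with each control period).
- read_camera(name): name is "scene" or "top" or "wrist"; returns the picture (420x560x3 uint8, red, green, blue); there is no depth.
- camera_info(name): a dict with "K" (3x3 intrinsics, pixels), "R" (3x3) and "t" (3): a world point X has camera coordinates R X + t; the wrist camera has in their place "mount" (4x4, takes a point from camera to tool coordinates, whose origin is the TCP and whose axes are the flange's). Camera axes: x right, y down, z forward; pixel columns grow to the right and rows downward; lengths in m; the calibration is good to about 2 mm. A picture is of the moment at which its call begins: read the wrist's pose just before it. camera_info takes no time and is no camera call.
- sign_off(): hands the job in, once; it reports no verdict.
The state is a dict: "time": time; "qpos": joint angles; "dq": joint speeds; "joint_efforts": joint torques, N m; "eef_pos": TCP position; "tcp_rot": TCP orientation; "contact_force": force on the tool from outside, world axes, zero at the start; "wrist_torque": the same for the moment, N m; "opening": opening from 0.0 (shut) to 1.0 (fully open).
Only numpy, scipy, OpenCV 4.12 (cv2) and the standard library are available. Lean on these libraries where they do the work, as an engineer would, in place of code of your own. Each camera call takes 0.05 s, during which the arm holds its last target. There are 200 camera calls.

## Working session

There is one attempt and no reset: what is moved stays moved. The work goes in short steps, Python scripts to look and compute and a shell command to move; the robot and the scene stay as the last step left them, time stands still between calls to the robot, and variables do not carry over. Pictures are saved under pics/ and viewed, about 8 in all and at most 12, crops included, and the job is handed in when it is done.

```bash
mkdir -p pics; ls; python3 - <<'E'
from plant import *
import cv2,numpy as np
s=get_state(); print({k:np.round(v,3).tolist() for k,v in s.items()})
a=[read_camera(n) for n in("top","scene")]
for n,i in zip(("top","scene"),a): cv2.imwrite(f"pics/{n}0.png",i[:,:,::-1])
for n in("top","scene","wrist"):
    c=camera_info(n); print(n,{k:np.round(v,4).tolist() for k,v in c.items()})
E
```

```text
pics
{'time': 0.0, 'qpos': [-1.288, 0.287, 1.578, 0.0, 1.279, -0.15], 'dq': [-0.0, -0.002, -0.001, -0.001, 0.0, -0.001], 'joint_efforts': [0.001, -40.598, -29.263, -0.0, 0.006, 0.0], 'eef_pos': [0.283, -0.612, 0.202], 'tcp_rot': [0.977, 0.215, -0.0, -0.001], 'contact_force': [-0.423, 0.279, -0.649], 'wrist_torque': [0.022, 0.003, 0.048], 'opening': 1.001}
top {'K': [[416.5206, 0.0, 279.5576], [0.0, 416.5206, 206.9044], [0.0, 0.0, 1.0]], 'R': [[-0.0369, -0.9993, -0.0083], [-0.977, 0.0378, -0.2098], [0.21, 0.0004, -0.9777]], 't': [0.0045, 0.4978, 1.3104]}
scene {'K': [[390.4136, 0.0, 280.567], [0.0, 390.4136, 211.0064], [0.0, 0.0, 1.0]], 'R': [[-0.1487, 0.9887, -0.0189], [0.5997, 0.075, -0.7967], [-0.7863, -0.1297, -0.6041]], 't': [0.0778, -0.2405, 1.5862]}
wrist {'K': [[298.3133, 0.0, 282.2958], [0.0, 298.3133, 215.9483], [0.0, 0.0, 1.0]], 'mount': [[0.0003, -0.953, -0.3029, 0.0773], [1.0, 0.0006, -0.0008, -0.0003], [0.001, -0.3029, 0.953, -0.1711], [0.0, 0.0, 0.0, 1.0]]}
```

View pics/top0.png

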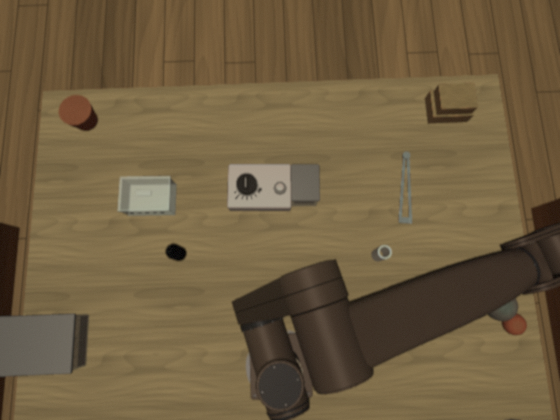

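View pics/scene0.png

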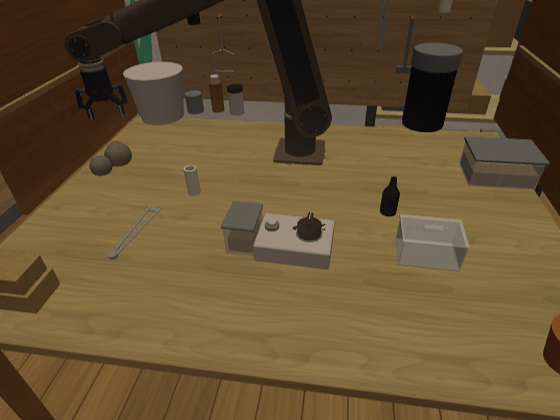

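Top: dial at about (246,184), button (280,188), hopper to the right, which is world -y. Scene: dial top at about (310,226), button (272,224). The feeder is roughly aligned with the world axes.

```bash
cat > h.py <<'E'
from plant import *
import cv2,numpy as np
from scipy.spatial.transform import Rotation as Ro
def P(n,st=None):
    c=camera_info(n); K=np.array(c["K"])
    if n=="wrist":
        st=st or get_state()
        T=np.eye(4); T[:3,:3]=Ro.from_quat(st["tcp_rot"]).as_matrix(); T[:3,3]=st["eef_pos"]
        E=np.linalg.inv(T@np.array(c["mount"])); return K,E[:3,:3],E[:3,3]
    return K,np.array(c["R"]),np.array(c["t"])
def tri(obs):
    A=[];b=[]
    for (K,R,t),uv in obs:
        d=R.T@np.linalg.inv(K)@[*uv,1]; d/=np.linalg.norm(d); c=-R.T@t
        M=np.eye(3)-np.outer(d,d); A.append(M); b.append(M@c)
    A=np.vstack(A);b=np.hstack(b); x,r,*_=np.linalg.lstsq(A,b,rcond=None); return x,np.sqrt(r)
def onz(p,uv,z):
    K,R,t=p; d=R.T@np.linalg.inv(K)@[*uv,1]; c=-R.T@t; return c+d*(z-c[2])/d[2]
def proj(p,X):
    K,R,t=p; q=K@(R@np.asarray(X)+t); return q[:2]/q[2]
E
python3 - <<'E'
from h import *
t,s=P("top"),P("scene")
print("dial",tri([(t,(246,184)),(s,(310,227))]),onz(t,(246,184),.093))
print("btn",tri([(t,(280,188)),(s,(272,223))]),onz(t,(280,188),.082))
for uv in [(228,164),(291,164),(291,209),(230,209)]: print(onz(t,uv,.06).round(3))
for n,uv,z in(("bell",(176,252),.06),("box",(146,195),.05),("tube",(384,253),.09),("hopper",(305,183),.104)): print(n,onz(t,uv,z).round(3))
E
```

```text
dial (array([0.57157756, 0.09123474, 0.08166283]), array([0.00052873])) [0.568411   0.09068227 0.093     ]
btn (array([ 0.55628082, -0.01814743,  0.072449  ]), array([9.6133157e-05])) [ 0.55376121 -0.01805651  0.082     ]
[0.649 0.152 0.06 ]
[ 0.641 -0.058  0.06 ]
[ 0.488 -0.051  0.06 ]
[0.495 0.147 0.06 ]
bell [0.362 0.321 0.06 ]
box [0.556 0.426 0.05 ]
tube [ 0.331 -0.333  0.09 ]
hopper [ 0.561 -0.098  0.104]
```

```bash

python3 -m jog '{"travel":[[14,35,4],[14,35,4],[14,35,4],[14,35,4],[14,35,4]],"dr":[[0,0,0],[0,0,0],[0,0,0],[0,0,0],[0,0,0]],"jaw":[0,0,0,0,0]}'
python3 -m jog '{"travel":[[14,35,4],[14,35,4],[14,35,4],[14,35,4],[14,35,4]],"dr":[[0,0,0],[0,0,0],[0,0,0],[0,0,0],[0,0,0]],"jaw":[0,0,0,0,0]}'
python3 -m jog '{"travel":[[14,35,0],[14,35,0],[14,35,0],[14,35,0],[14,35,0]],"dr":[[0,0,0],[0,0,0],[0,0,0],[0,0,0],[0,0,0]],"jaw":[0,0,0,0,0]}'
python3 -m jog '{"travel":[[14,35,0],[14,35,0],[14,35,0],[14,35,0],[0,0,0]],"dr":[[0,0,0],[0,0,0],[0,0,0],[0,0,0],[0,0,0]],"jaw":[0,0,0,0,0]}'
python3 - <<'E'
from h import *
s=get_state(); print(s["eef_pos"],s["tcp_rot"],s["qpos"],s["dq"]); p=P("wrist",s); im=read_camera("wrist"); np.savez("w1.npz",K=p[0],R=p[1],t=p[2])
cv2.imwrite("pics/w1.png",im[:,:,::-1]); print(proj(p,[.569,.091,.093]),proj(p,[.555,-.018,.082]))
E
```

```text
time: 0.52
eef_pos: [0.3532, -0.4358, 0.2226]
tcp_rot: [0.977, 0.214, -0.0, -0.001]
contact_force: [0.7, -1.6, -0.3]
opening: 1.001
time: 0.93
eef_pos: [0.4232, -0.2607, 0.243]
tcp_rot: [0.977, 0.215, -0.0, -0.0]
contact_force: [0.6, 0.2, 0.7]
opening: 1.002
time: 1.35
eef_pos: [0.4932, -0.0858, 0.2429]
tcp_rot: [0.977, 0.215, -0.0, -0.0]
contact_force: [1.7, 0.5, 0.1]
opening: 1.001
time: 1.77
eef_pos: [0.5499, 0.0577, 0.2426]
tcp_rot: [0.976, 0.218, 0.0, -0.001]
contact_force: [-0.3, -0.7, 0.2]
opening: 1.004
[0.54989218 0.05767018 0.24262111] [ 9.76049022e-01  2.17546645e-01  1.94734822e-04 -1.31412076e-03] [-0.08036481 -0.01245885  1.83625343  0.00271215  1.31820271  1.05115237] [-0.07375829 -0.02684548  0.03302978 -0.07229261  0.01958993 -0.07626124]
[262.6122773  166.19660358] [343.76975451 215.68185532]
```

View pics/w1.png

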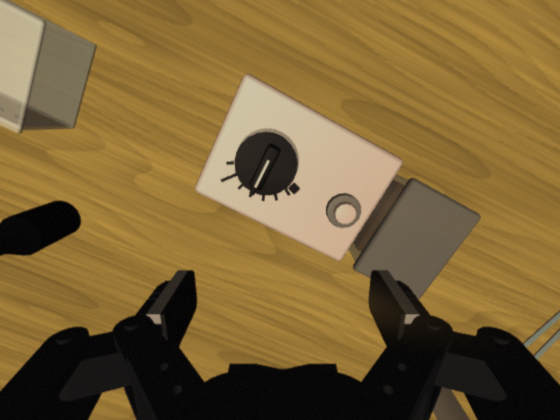

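The dial is at about (266,162), the button at (345,213) and the block at (294,188). The pointer aims down-left, so I'm zooming in.

```bash
python3 - <<'E'
from h import *
im=cv2.imread("pics/w1.png")[100:240,190:380]; cv2.imwrite("pics/w1c.png",cv2.resize(im,None,fx=4.2,fy=4.2,interpolation=cv2.INTER_CUBIC))
E
```

```text
(no output)
```

View pics/w1c.png

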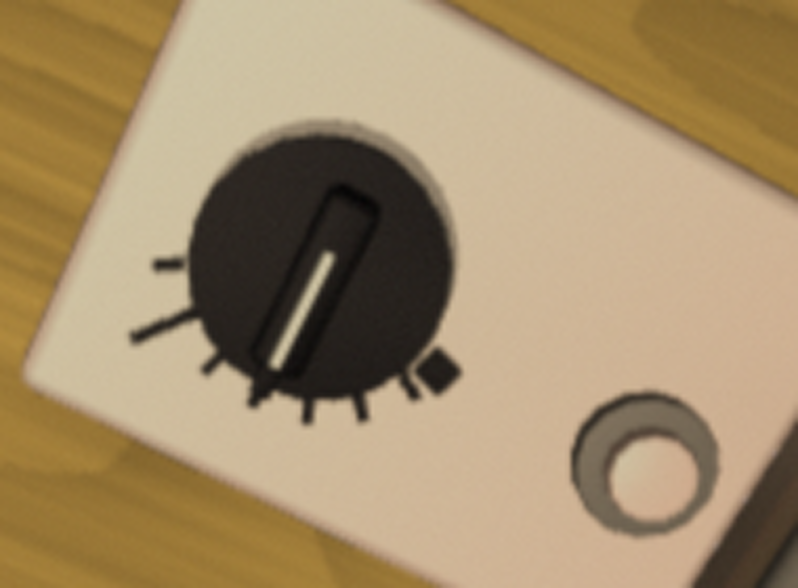

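```bash
python3 - <<'E'
from h import *
d=np.load("w1.npz"); w=(d["K"],d["R"],d["t"]); t,s=P("top"),P("scene")
C=lambda u,v:(190+u/4.2,100+v/4.2)
dial=C(322,265); btn=C(653,478)
print("dial z.093",onz(w,dial,.093),"tri",tri([(w,dial),(s,(310,227)),(t,(246,184))]))
print("btn z.082",onz(w,btn,.082),"tri",tri([(w,btn),(s,(272,223)),(t,(280,188))]))
c=np.array([onz(w,u,.06) for u in (C(25,378),(247,75),(401,160),(342,260))]); print(c.round(4))
F=np.array([[-75,105],[75,105],[75,-105],[-75,-105]])/1e3
m=c[:,:2].mean(0); a=np.angle(sum(np.conj(F@[1,1j])*((c[:,:2]-m)@[1,1j]))); 
Rz=np.array([[np.cos(a),-np.sin(a)],[np.sin(a),np.cos(a)]])
print("ctr",m,"yaw",np.degrees(a),"dial",m+Rz@[0,.04],"btn",m+Rz@[-.01,-.068])
ax=m+Rz@[0,.04]
for i,u in enumerate([(410,385),(362,407),(308,411),(259,393),(213,362),(165,325),(168,264)]):
    v=onz(w,C(*u),.06)[:2]-ax; print(i,np.hypot(*v).round(4),(np.degrees(np.arctan2(v[1],v[0])-a)%360).round(1))
b=onz(w,C(280,367),.119)-onz(w,C(330,255),.119); print("bar ang world",np.degrees(np.arctan2(b[1],b[0]))%360)
st=get_state(); x=Ro.from_quat(st["tcp_rot"]).as_matrix(); print("tool x yaw",np.degrees(np.arctan2(x[1,0],x[0,0])),"tcp",st["eef_pos"], "tilt",x[:,2],"F",st["contact_force"])
E
```

```text
dial z.093 [0.57385973 0.08842225 0.093     ] tri (array([0.57184534, 0.0902762 , 0.08174926]), array([0.00246436]))
btn z.082 [ 0.55785213 -0.01869551  0.082     ] tri (array([ 0.55636119, -0.01917401,  0.07337022]), array([0.00280189]))
[[ 0.5031  0.1525  0.06  ]
 [ 0.6465  0.1464  0.06  ]
 [ 0.6395 -0.0529  0.06  ]
 [ 0.4965 -0.0523  0.06  ]]
ctr [0.57137303 0.04843359] yaw -1.7416088589129652 dial [0.57258871 0.08841511] btn [ 0.55931098 -0.01923108]
0 0.0444 239.0
1 0.0452 219.2
2 0.0458 199.3
3 0.0448 180.2
4 0.0453 160.0
5 0.0505 140.5
6 0.0446 120.7
bar ang world 180.2372649839096
tool x yaw 25.087786047246908 tcp [0.54919648 0.05516338 0.2424796 ] tilt [-1.30127760e-03  3.59404750e-04 -9.99999089e-01] F [-0.3199994  -0.67569901 -0.51510402]
```

The pointer is on mark 3, at 180° in the feeder frame, with the ribs 20° apart and mark 5 at 140°. That leaves two clicks (-40°). Next I align the gripper above the bar and look closer.

```bash

python3 -m jog '{"travel":[[6,8,-18],[6,9,-20],[6,9,-20],[5,8,-18],[0,0,0]],"dr":[[0,0,-6.7],[0,0,-6.7],[0,0,-6.7],[0,0,-6.7],[0,0,0]],"jaw":[0,0,0,60,60]}' 20
python3 -m jog '{"travel":[[0,0,0],[0,0,0]],"dr":[[0,0,0],[0,0,0]],"jaw":[60,60]}'
python3 - <<'E'
from h import *
s=get_state(); print(s["eef_pos"],s["dq"].__abs__().max() if hasattr(s["dq"],"max") else s["dq"],s["contact_force"]); p=P("wrist",s); im=read_camera("wrist"); np.savez("w2.npz",K=p[0],R=p[1],t=p[2])
x=p[1]; T=Ro.from_quat(s["tcp_rot"]).as_matrix(); print("yaw",np.degrees(np.arctan2(T[1,0],T[0,0])))
cv2.imwrite("pics/w2.png",im[:,:,::-1]); print(proj(p,[.5725,.0885,.093]),proj(p,[.558,-.019,.082]))
E
```

```text
time: 2.23
eef_pos: [0.5693, 0.0861, 0.1621]
tcp_rot: [1.0, -0.019, -0.004, -0.0]
contact_force: [-1.0, 0.5, -0.6]
opening: 0.77
time: 2.4
eef_pos: [0.5724, 0.0853, 0.1682]
tcp_rot: [1.0, -0.017, 0.0, 0.0]
contact_force: [-0.1, 0.1, 0.3]
opening: 0.764
[0.57240005 0.08525307 0.16823115] 0.018911851263851767 [-0.13200902  0.09394336  0.27646981]
yaw -1.9089864909152165
[278.9533439 214.7273829] [397.47391659 222.58122104]
```

View pics/w2.png

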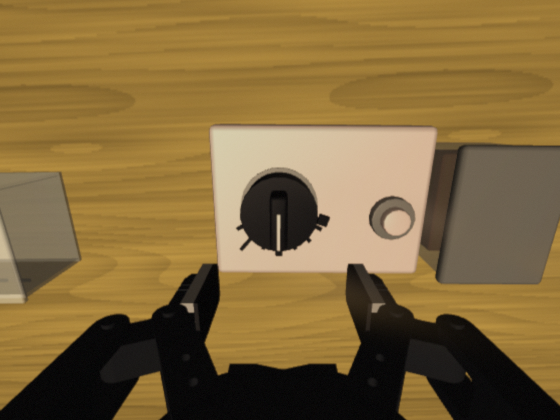

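The skirt centre is at about (279,212) and the button at (397,222), within 3 px of prediction. The bar is aligned with the tool x axis.

```bash
python3 - <<'E'
from h import *
W=[(d["K"],d["R"],d["t"]) for d in (np.load("w1.npz"),np.load("w2.npz"))]
print("dial",tri([(W[0],(266.7,163.1)),(W[1],(279,212))]),[onz(W[1],(279,212),z).round(4) for z in (.083,.093)])
print("btn",tri([(W[0],(345.5,213.8)),(W[1],(397,222.5))]),onz(W[1],(397,222.5),.082))
K,R,t=W[1]; print("depth",(R@[.5725,.0885,.093]+t)[2])
im=cv2.imread("pics/w2.png"); g=cv2.cvtColor(im,6)[160:260,225:335]
c=cv2.HoughCircles(cv2.medianBlur(g,3),cv2.HOUGH_GRADIENT,1,50,param1=100,param2=15,minRadius=33,maxRadius=46); print(c+np.array([225,160,0]) if c is not None else c)
E
```

```text
dial (array([0.57292574, 0.08843029, 0.08630369]), array([0.00011907])) [array([0.5719, 0.0886, 0.083 ]), array([0.575 , 0.0884, 0.093 ])]
btn (array([ 0.55760155, -0.0191481 ,  0.08059129]), array([4.2943673e-05])) [ 0.55809277 -0.01856156  0.082     ]
depth 0.2582080161982633
[[[279.5        212.5         39.90000153]]]
```

```bash

python3 -m jog '{"travel":[[1,3,0],[0,0,-10],[0,0,0],[0,0,0]],"dr":[[0,0,0],[0,0,0],[0,0,0],[0,0,0]],"jaw":[150,150,150,150]}' 20
python3 -m jog '{"travel":[[0,0,-18],[0,0,-18],[0,0,-12],[0,0,0],[0,0,0]],"dr":[[0,0,0],[0,0,0],[0,0,0],[0,0,0],[0,0,0]],"jaw":[150,150,150,150,150]}'
python3 - <<'E'
from h import *
s=get_state(); print(s["eef_pos"],s["contact_force"]); im=read_camera("wrist"); cv2.imwrite("pics/w3.png",im[:,:,::-1])
E
```

```text
time: 2.78
eef_pos: [0.5725, 0.0892, 0.1565]
tcp_rot: [1.0, -0.017, -0.001, 0.0]
contact_force: [0.7, 0.8, 0.3]
opening: 0.414
time: 3.2
eef_pos: [0.5725, 0.0893, 0.1085]
tcp_rot: [1.0, -0.017, -0.001, 0.0]
contact_force: [1.1, 0.1, 0.8]
opening: 0.409
[0.57254997 0.08925393 0.10847658] [1.1431535  0.06609805 0.77065251]
```

View pics/w3.png

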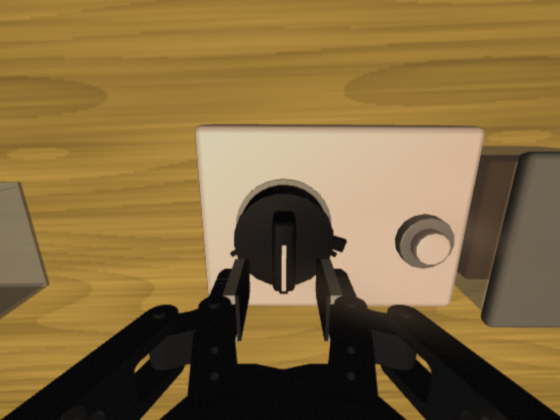

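The fingers straddle the bar, well centred: bar at column 284, fingertips at 240 and 325. I nudge sideways, lower a little and close.

```bash

python3 -m jog '{"travel":[[1.5,-1,-4],[0,0,-4],[0,0,0],[0,0,0]],"dr":[[0,0,0],[0,0,0],[0,0,0],[0,0,0]],"jaw":[150,180,190,190]}' 20
python3 -m jog '{"travel":[[0,0,0],[0,0,0],[0,0,0],[0,0,0]],"dr":[[0,0,0],[0,0,0],[0,0,0],[0,0,0]],"jaw":[210,225,225,225]}' 20
python3 -c "
from h import *
s=get_state(); print(s['eef_pos'],s['contact_force'],s['wrist_torque'])"
```

```text
time: 3.58
eef_pos: [0.5746, 0.0882, 0.1013]
tcp_rot: [1.0, -0.018, -0.0, -0.0]
contact_force: [-1.2, -0.4, 0.5]
opening: 0.255
time: 3.92
eef_pos: [0.5747, 0.0883, 0.1014]
tcp_rot: [1.0, -0.017, 0.0, -0.0]
contact_force: [0.0, 0.4, -0.0]
opening: 0.117
[0.57470761 0.08827007 0.1014094 ] [ 0.04079929  0.43196377 -0.03164678] [-0.0028797  -0.01118275 -0.01968278]
```

```bash

python3 -m jog '{"travel":[[0,0,0],[0,0,0],[0,0,0],[0,0,0]],"dr":[[0,0,0],[0,0,0],[0,0,0],[0,0,0]],"jaw":[255,255,255,255]}' 20
python3 - <<'E'
from h import *
s=get_state(); print(s['eef_pos'],s['contact_force'],s['wrist_torque']); im=read_camera("wrist"); cv2.imwrite("pics/w4.png",im[:,:,::-1])
E
```

```text
time: 4.25
eef_pos: [0.5746, 0.0883, 0.1012]
tcp_rot: [1.0, -0.017, -0.0, -0.0]
contact_force: [0.5, -0.5, -0.7]
opening: -0.0
[0.57461121 0.08826827 0.10121141] [ 0.53200741 -0.46080407 -0.73396006] [-0.0204303   0.0106296  -0.01840917]
```

View pics/w4.png

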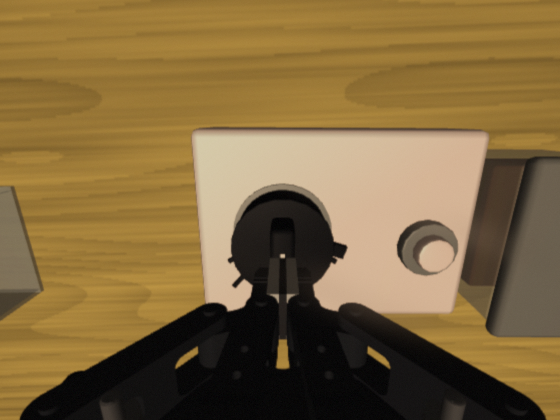

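The jaw shut fully (opening 0) with no force, so the bar is not between the pads. One composite picture should show where the tips are.

```bash
python3 - <<'E'
from h import *
s=get_state(); sc=read_camera("scene")[:,:,::-1]; w=cv2.imread("pics/w4.png")
p=P("scene"); print(proj(p,s["eef_pos"]), proj(p,[.5735,.0885,.093]),proj(p,[.5735,.0885,.119]))
pw=P("wrist",s); print("w tcp",proj(pw,s["eef_pos"]))
a=cv2.resize(sc[165:275,255:355],(400,440),interpolation=cv2.INTER_CUBIC); b=cv2.resize(w[185:295,232:332],(400,440),interpolation=cv2.INTER_CUBIC)
o=np.hstack([a,b]).astype(float)*1.8; cv2.imwrite("pics/c5.png",np.clip(o,0,255).astype(np.uint8))
E
```

```text
[309.14283572 222.0625113 ] [309.18628305 224.15962965] [309.43158151 216.66799639]
w tcp [282.88128842 250.6156765 ]
```

View pics/c5.png

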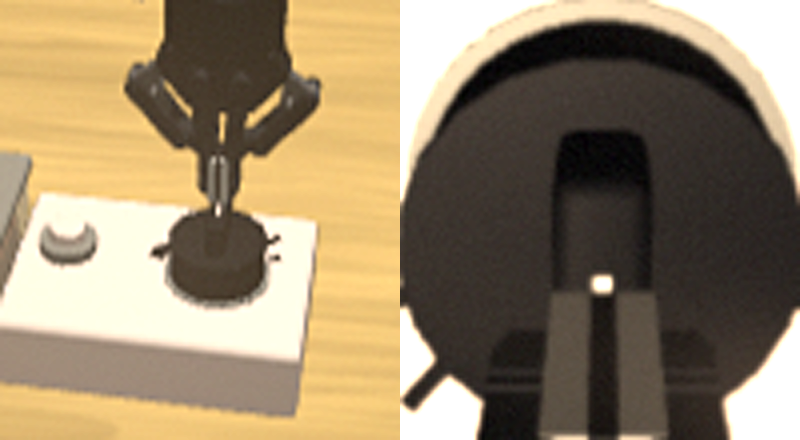

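The wrist image puts the bar top about 18 mm above the reported TCP. In the scene view the shut fingertips sit just above the bar's white line. So the real tips are around 20 mm or more short of the reported TCP, and I go by feel: reopen around the bar, then descend with a force check after each step.

```bash
cat > chk.py <<'E'
import sys,numpy as np
from plant import *
s=get_state(); f=s["contact_force"]; print("t %.2f z %.4f F %s Tz %.2f op %.3f"%(s["time"],s["eef_pos"][2],np.round(f,1),s["wrist_torque"][2],s["opening"]))
sys.exit(f[2]>float(sys.argv[1]))
E
python3 -m jog '{"travel":[[-1.5,0,0],[0,0,0],[0,0,0],[0,0,0],[0,0,0]],"dr":[[0,0,0],[0,0,0],[0,0,0],[0,0,0],[0,0,0]],"jaw":[175,175,175,175,175]}' 20 >/dev/null; python3 chk.py 3 &&
python3 -m jog '{"travel":[[0,0,-3],[0,0,0],[0,0,0]],"dr":[[0,0,0],[0,0,0],[0,0,0]],"jaw":[175,175,175]}' >/dev/null; python3 chk.py 3 &&
python3 -m jog '{"travel":[[0,0,-3],[0,0,0],[0,0,0]],"dr":[[0,0,0],[0,0,0],[0,0,0]],"jaw":[175,175,175]}' >/dev/null; python3 chk.py 3 &&
python3 -m jog '{"travel":[[0,0,-3],[0,0,0],[0,0,0]],"dr":[[0,0,0],[0,0,0],[0,0,0]],"jaw":[175,175,175]}' >/dev/null; python3 chk.py 3 &&
python3 -m jog '{"travel":[[0,0,-3],[0,0,0],[0,0,0]],"dr":[[0,0,0],[0,0,0],[0,0,0]],"jaw":[175,175,175]}' >/dev/null; python3 chk.py 3
```

```text
t 4.77 z 0.1012 F [ 0.6 -0.2 -0.1] Tz 0.03 op 0.309
t 4.77 z 0.1012 F [ 0.6 -0.2 -0.1] Tz 0.03 op 0.309
t 4.77 z 0.1012 F [ 0.6 -0.2 -0.1] Tz 0.03 op 0.309
t 4.77 z 0.1012 F [ 0.6 -0.2 -0.1] Tz 0.03 op 0.309
t 4.77 z 0.1012 F [ 0.6 -0.2 -0.1] Tz 0.03 op 0.309False
False
False
False
False
```

```bash
sed -i 's/sys.exit(\(.*\))$/sys.exit(int(\1))/' chk.py; set -e
python3 -m jog '{"travel":[[0,0,-3],[0,0,0],[0,0,0]],"dr":[[0,0,0],[0,0,0],[0,0,0]],"jaw":[175,175,175]}' >/dev/null; python3 chk.py 3 
python3 -m jog '{"travel":[[0,0,-3],[0,0,0],[0,0,0]],"dr":[[0,0,0],[0,0,0],[0,0,0]],"jaw":[175,175,175]}' >/dev/null; python3 chk.py 3 
python3 -m jog '{"travel":[[0,0,-3],[0,0,0],[0,0,0]],"dr":[[0,0,0],[0,0,0],[0,0,0]],"jaw":[175,175,175]}' >/dev/null; python3 chk.py 3 
python3 -m jog '{"travel":[[0,0,-3],[0,0,0],[0,0,0]],"dr":[[0,0,0],[0,0,0],[0,0,0]],"jaw":[175,175,175]}' >/dev/null; python3 chk.py 3
python3 -m jog '{"travel":[[0,0,-3],[0,0,0],[0,0,0]],"dr":[[0,0,0],[0,0,0],[0,0,0]],"jaw":[175,175,175]}' >/dev/null; python3 chk.py 3
```

```text
t 5.02 z 0.0978 F [-0.6 -0.6  0.7] Tz -0.02 op 0.316
t 5.27 z 0.0949 F [ 0.7 -0.1 -0.9] Tz -0.04 op 0.311
t 5.52 z 0.0919 F [0.2 0.5 0.2] Tz 0.04 op 0.317
t 5.77 z 0.0889 F [-0.   1.2  0.9] Tz 0.03 op 0.315
t 6.02 z 0.0860 F [-0.8  0.  -0.1] Tz -0.03 op 0.312
```

```bash
set -e
python3 -m jog '{"travel":[[0,0,-3],[0,0,0],[0,0,0]],"dr":[[0,0,0],[0,0,0],[0,0,0]],"jaw":[175,175,175]}' >/dev/null; python3 chk.py 3 
python3 -m jog '{"travel":[[0,0,-2],[0,0,0],[0,0,0]],"dr":[[0,0,0],[0,0,0],[0,0,0]],"jaw":[175,175,175]}' >/dev/null; python3 chk.py 3 
python3 -m jog '{"travel":[[0,0,-2],[0,0,0],[0,0,0]],"dr":[[0,0,0],[0,0,0],[0,0,0]],"jaw":[175,175,175]}' >/dev/null; python3 chk.py 3 
python3 -m jog '{"travel":[[0,0,-2],[0,0,0],[0,0,0]],"dr":[[0,0,0],[0,0,0],[0,0,0]],"jaw":[175,175,175]}' >/dev/null; python3 chk.py 3
python3 -m jog '{"travel":[[0,0,-2],[0,0,0],[0,0,0]],"dr":[[0,0,0],[0,0,0],[0,0,0]],"jaw":[175,175,175]}' >/dev/null; python3 chk.py 3
```

```text
t 6.27 z 0.0829 F [-0.6 -0.8  0.6] Tz -0.01 op 0.316
t 6.52 z 0.0811 F [-0.3 -0.3 -0.4] Tz 0.03 op 0.317
t 6.77 z 0.0790 F [0.4 0.4 0.7] Tz -0.04 op 0.320
t 7.02 z 0.0770 F [0.5 0.5 0.6] Tz 0.04 op 0.312
t 7.27 z 0.0750 F [-0.5  0.3  0.1] Tz -0.00 op 0.317
```

```bash
python3 - <<'E'
from h import *
s=get_state(); sc=read_camera("scene")[:,:,::-1]; w=read_camera("wrist")[:,:,::-1]
a=cv2.resize(sc[165:275,255:355],(400,440),interpolation=cv2.INTER_CUBIC); b=cv2.resize(w[185:295,232:332],(400,440),interpolation=cv2.INTER_CUBIC)
o=np.hstack([a,b]).astype(float)*1.8; cv2.imwrite("pics/c6.png",np.clip(o,0,255).astype(np.uint8))
E
```

```text
(no output)
```

View pics/c6.png

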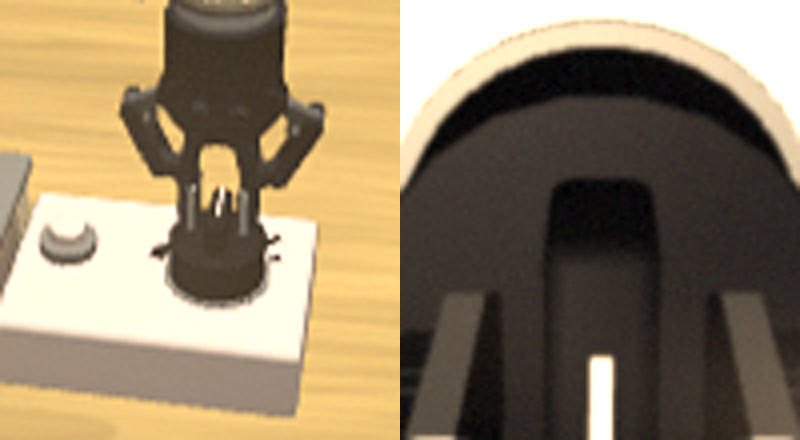

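The fingers now straddle the bar with the tips beside it. I keep lowering by feel.

```bash
set -e
python3 -m jog '{"travel":[[0,0,-2],[0,0,0],[0,0,0]],"dr":[[0,0,0],[0,0,0],[0,0,0]],"jaw":[175,175,175]}' >/dev/null; python3 chk.py 3 
python3 -m jog '{"travel":[[0,0,-2],[0,0,0],[0,0,0]],"dr":[[0,0,0],[0,0,0],[0,0,0]],"jaw":[175,175,175]}' >/dev/null; python3 chk.py 3 
python3 -m jog '{"travel":[[0,0,-2],[0,0,0],[0,0,0]],"dr":[[0,0,0],[0,0,0],[0,0,0]],"jaw":[175,175,175]}' >/dev/null; python3 chk.py 3 
python3 -m jog '{"travel":[[0,0,-2],[0,0,0],[0,0,0]],"dr":[[0,0,0],[0,0,0],[0,0,0]],"jaw":[175,175,175]}' >/dev/null; python3 chk.py 3
python3 -m jog '{"travel":[[0,0,-2],[0,0,0],[0,0,0]],"dr":[[0,0,0],[0,0,0],[0,0,0]],"jaw":[175,175,175]}' >/dev/null; python3 chk.py 3
```

```text
t 7.62 z 0.0730 F [-0.5  0.6 -0.1] Tz 0.01 op 0.313
t 7.87 z 0.0710 F [0.4 0.  0.4] Tz 0.02 op 0.320
t 8.12 z 0.0690 F [-0.8 -0.2 -0. ] Tz 0.03 op 0.312
t 8.37 z 0.0671 F [-0.   0.2  0.2] Tz -0.02 op 0.313
t 8.62 z 0.0650 F [-0.5  0.3  0.3] Tz 0.02 op 0.317
```

```bash
set -e
python3 -m jog '{"travel":[[0,0,0],[0,0,0],[0,0,0],[0,0,0],[0,0,0]],"dr":[[0,0,0],[0,0,0],[0,0,0],[0,0,0],[0,0,0]],"jaw":[255,255,255,255,255]}' 20 >/dev/null; python3 chk.py 3 
python3 - <<'E'
from h import *
s=get_state(); print(s["eef_pos"],s["wrist_torque"])
E
```

```text
t 9.03 z 0.0654 F [-0.   1.5  0.2] Tz -0.01 op 0.160
[0.57322538 0.08846038 0.06543003] [ 0.11176187  0.03797681 -0.00802981]
```

Gripped: opening 0.160 × 85 ≈ 14 mm, the bar's width. Now I push in by feel.

```bash
set -e
python3 -m jog '{"travel":[[0,0,-1],[0,0,0],[0,0,0]],"dr":[[0,0,0],[0,0,0],[0,0,0]],"jaw":[255,255,255]}' >/dev/null; python3 chk.py 11
python3 -m jog '{"travel":[[0,0,-1],[0,0,0],[0,0,0]],"dr":[[0,0,0],[0,0,0],[0,0,0]],"jaw":[255,255,255]}' >/dev/null; python3 chk.py 11
python3 -m jog '{"travel":[[0,0,-1],[0,0,0],[0,0,0]],"dr":[[0,0,0],[0,0,0],[0,0,0]],"jaw":[255,255,255]}' >/dev/null; python3 chk.py 11
python3 -m jog '{"travel":[[0,0,-1],[0,0,0],[0,0,0]],"dr":[[0,0,0],[0,0,0],[0,0,0]],"jaw":[255,255,255]}' >/dev/null; python3 chk.py 11
python3 -m jog '{"travel":[[0,0,-1],[0,0,0],[0,0,0]],"dr":[[0,0,0],[0,0,0],[0,0,0]],"jaw":[255,255,255]}' >/dev/null; python3 chk.py 11
```

```text
t 9.28 z 0.0648 F [-2.2  1.5  5.2] Tz 0.02 op 0.160
t 9.53 z 0.0637 F [-1.9  1.4  5.2] Tz -0.04 op 0.158
t 9.78 z 0.0625 F [-1.8  2.2  5.4] Tz -0.05 op 0.154
t 10.03 z 0.0614 F [-1.6  1.7  4.7] Tz 0.00 op 0.162
t 10.28 z 0.0608 F [-2.8  2.6  6.8] Tz -0.03 op 0.158
```

```bash
set -e
python3 -m jog '{"travel":[[0,0,-1],[0,0,0],[0,0,0]],"dr":[[0,0,0],[0,0,0],[0,0,0]],"jaw":[255,255,255]}' >/dev/null; python3 chk.py 11
python3 -m jog '{"travel":[[0,0,-1],[0,0,0],[0,0,0]],"dr":[[0,0,0],[0,0,0],[0,0,0]],"jaw":[255,255,255]}' >/dev/null; python3 chk.py 11
python3 -m jog '{"travel":[[0,0,-1],[0,0,0],[0,0,0]],"dr":[[0,0,0],[0,0,0],[0,0,0]],"jaw":[255,255,255]}' >/dev/null; python3 chk.py 11
python3 -m jog '{"travel":[[0,0,-1],[0,0,0],[0,0,0]],"dr":[[0,0,0],[0,0,0],[0,0,0]],"jaw":[255,255,255]}' >/dev/null; python3 chk.py 11
python3 -m jog '{"travel":[[0,0,-1],[0,0,0],[0,0,0]],"dr":[[0,0,0],[0,0,0],[0,0,0]],"jaw":[255,255,255]}' >/dev/null; python3 chk.py 11
python3 -m jog '{"travel":[[0,0,-1],[0,0,0],[0,0,0]],"dr":[[0,0,0],[0,0,0],[0,0,0]],"jaw":[255,255,255]}' >/dev/null; python3 chk.py 11
python3 -m jog '{"travel":[[0,0,-1],[0,0,0],[0,0,0]],"dr":[[0,0,0],[0,0,0],[0,0,0]],"jaw":[255,255,255]}' >/dev/null; python3 chk.py 11
python3 -m jog '{"travel":[[0,0,-1],[0,0,0],[0,0,0]],"dr":[[0,0,0],[0,0,0],[0,0,0]],"jaw":[255,255,255]}' >/dev/null; python3 chk.py 11
```

```text
t 10.53 z 0.0602 F [-3.4  3.   8.2] Tz -0.07 op 0.157
t 10.78 z 0.0596 F [-3.8  1.8  9.1] Tz -0.03 op 0.160
t 11.03 z 0.0590 F [-6.4  2.  11.9] Tz -0.04 op 0.160
```

The free play ended near z = 0.061 at about 5.4 N, and the clutch is met. I push on in smaller steps and ease the side load in x.

```bash
set -e
python3 -m jog '{"travel":[[-1,0.5,-0.7],[0,0,0],[0,0,0]],"dr":[[0,0,0],[0,0,0],[0,0,0]],"jaw":[255,255,255]}' >/dev/null; python3 chk.py 16.5
python3 -m jog '{"travel":[[-0.5,0,-0.7],[0,0,0],[0,0,0]],"dr":[[0,0,0],[0,0,0],[0,0,0]],"jaw":[255,255,255]}' >/dev/null; python3 chk.py 16.5
python3 -m jog '{"travel":[[0,0,-0.7],[0,0,0],[0,0,0]],"dr":[[0,0,0],[0,0,0],[0,0,0]],"jaw":[255,255,255]}' >/dev/null; python3 chk.py 16.5
python3 -m jog '{"travel":[[0,0,-0.7],[0,0,0],[0,0,0]],"dr":[[0,0,0],[0,0,0],[0,0,0]],"jaw":[255,255,255]}' >/dev/null; python3 chk.py 16.5
```

```text
t 11.28 z 0.0590 F [-3.6  1.3 13.1] Tz -0.05 op 0.161
t 11.53 z 0.0588 F [-4.2  0.6 14.2] Tz 0.02 op 0.162
t 11.78 z 0.0584 F [-4.3  1.4 15.4] Tz 0.03 op 0.160
t 12.03 z 0.0579 F [-5.9  0.5 16.9] Tz -0.02 op 0.161
```

```bash
set -e
python3 -m jog '{"travel":[[-0.7,0,-0.7],[0,0,0],[0,0,0]],"dr":[[0,0,0],[0,0,0],[0,0,0]],"jaw":[255,255,255]}' >/dev/null; python3 chk.py 18.3
python3 -m jog '{"travel":[[0,0,-0.4],[0,0,0],[0,0,0]],"dr":[[0,0,0],[0,0,0],[0,0,0]],"jaw":[255,255,255]}' >/dev/null; python3 chk.py 18.3
python3 -m jog '{"travel":[[0,0,0],[0,0,0]],"dr":[[0,0,0],[0,0,0]],"jaw":[255,255]}' >/dev/null; python3 chk.py 30
```

```text
t 12.28 z 0.0577 F [-4.2  1.4 16.7] Tz -0.05 op 0.158
t 12.53 z 0.0575 F [-4.5  0.6 17.7] Tz -0.03 op 0.158
t 12.70 z 0.0575 F [-5.   0.7 17.4] Tz -0.03 op 0.159
```

Pushing with about 17.5 N and roughly 3 mm into the clutch. Now a gentle first turn, with a torque check.

```bash
set -e
python3 -m jog '{"travel":[[0,0,-0.2],[0,0,0],[0,0,0]],"dr":[[0,0,-4],[0,0,-4],[0,0,0]],"jaw":[255,255,255]}' | sed -n 3p; python3 chk.py 20.5
python3 -m jog '{"travel":[[0,0,0],[0,0,0],[0,0,0]],"dr":[[0,0,-4],[0,0,0],[0,0,0]],"jaw":[255,255,255]}'| sed -n 3p; python3 chk.py 20.5
```

```text
tcp_rot: [0.996, -0.088, 0.002, 0.0]
t 12.95 z 0.0573 F [-5.2  0.2 17.8] Tz -0.06 op 0.159
tcp_rot: [0.993, -0.122, 0.002, 0.0]
t 13.20 z 0.0573 F [-5.   0.5 17.6] Tz -0.12 op 0.163
```

```bash
set -e
python3 -m jog '{"travel":[[0,0,0],[0,0,0],[0,0,0],[0,0,0]],"dr":[[0,0,-4],[0,0,-4],[0,0,0],[0,0,0]],"jaw":[255,255,255,255]}'| sed -n 3p; python3 chk.py 20.5
python3 -m jog '{"travel":[[0,0,0],[0,0,0],[0,0,0],[0,0,0],[0,0,0]],"dr":[[0,0,-4],[0,0,-4],[0,0,-4],[0,0,0],[0,0,0]],"jaw":[255,255,255,255,255]}'| sed -n 3p; python3 chk.py 20.5
python3 -m jog '{"travel":[[0,0,0],[0,0,0],[0,0,0],[0,0,0]],"dr":[[0,0,-4],[0,0,-4],[0,0,0],[0,0,0]],"jaw":[255,255,255,255]}'| sed -n 3p; python3 chk.py 20.5
python3 -c "
from h import *
x=Ro.from_quat(get_state()['tcp_rot']).as_matrix();print(np.degrees(np.arctan2(x[1,0],x[0,0])))"
```

```text
tcp_rot: [0.982, -0.191, 0.002, 0.0]
t 13.53 z 0.0573 F [-4.8  0.9 18.1] Tz 0.03 op 0.159
tcp_rot: [0.956, -0.292, 0.002, 0.0]
t 13.95 z 0.0573 F [-5.3  0.3 17.8] Tz -0.12 op 0.155
tcp_rot: [0.934, -0.358, 0.002, 0.0]
t 14.28 z 0.0573 F [-5.3  0.3 17.7] Tz -0.00 op 0.163
-41.98330974166032
```

Two clicks felt: torque -0.12 mid-click, back to 0 at each detent. Tool yaw is -42°, matching mark 5 at -41.7°. Now I let the dial rise while still holding it.

```bash
set -e
python3 -m jog '{"travel":[[0.7,0,-0],[0.5,0,2],[0.5,0,2],[0.5,0,2],[0,0,2]],"dr":[[0,0,0],[0,0,0],[0,0,0],[0,0,0],[0,0,0]],"jaw":[255,255,255,255,255]}' >/dev/null; python3 chk.py 21
python3 -m jog '{"travel":[[0,0,1.5],[0,0,1.5],[0,0,1],[0,0,0],[0,0,0]],"dr":[[0,0,0],[0,0,0],[0,0,0],[0,0,0],[0,0,0]],"jaw":[255,255,255,255,255]}' >/dev/null; python3 chk.py 21
python3 -m jog '{"travel":[[0,0,1],[0,0,0],[0,0,0]],"dr":[[0,0,0],[0,0,0],[0,0,0]],"jaw":[255,255,255]}' >/dev/null; python3 chk.py 21
```

```text
t 14.70 z 0.0616 F [-1.6 -0.7  2.6] Tz -0.02 op 0.161
t 15.12 z 0.0651 F [-2.6 -3.2  4.6] Tz 0.01 op 0.160
t 15.37 z 0.0655 F [-0.1 -5.2 -0.6] Tz -0.02 op 0.161
```

```bash
set -e
python3 -m jog '{"travel":[[0,0,0],[0,0,0],[0,0,0],[0,0,0]],"dr":[[0,0,0],[0,0,0],[0,0,0],[0,0,0]],"jaw":[225,200,160,160]}' >/dev/null; python3 chk.py 21
python3 -m jog '{"travel":[[0,0,8],[0,0,15],[0,0,30],[0,0,30],[0,0,0]],"dr":[[0,0,0],[0,0,0],[0,0,0],[0,0,0],[0,0,0]],"jaw":[160,160,160,160,160]}' >/dev/null; python3 chk.py 21
python3 -m jog '{"travel":[[0,0,0],[0,0,0]],"dr":[[0,0,0],[0,0,0]],"jaw":[200,255]}' >/dev/null; python3 chk.py 21
python3 - <<'E'
from h import *
s=get_state(); print(s["eef_pos"],s["qpos"][5]); p=P("wrist",s); im=read_camera("wrist"); np.savez("w7.npz",K=p[0],R=p[1],t=p[2]); cv2.imwrite("pics/w7.png",im[:,:,::-1])
E
```

```text
t 15.70 z 0.0659 F [-0.2  0.5 -0.9] Tz 0.03 op 0.376
t 16.12 z 0.1573 F [ 1.  -0.3  1.1] Tz 0.02 op 0.375
t 16.28 z 0.1492 F [-0.5  0.  -0.7] Tz 0.03 op 0.098
[0.5729149  0.08908522 0.14922972] 2.2826496655480253
```

View pics/w7.png

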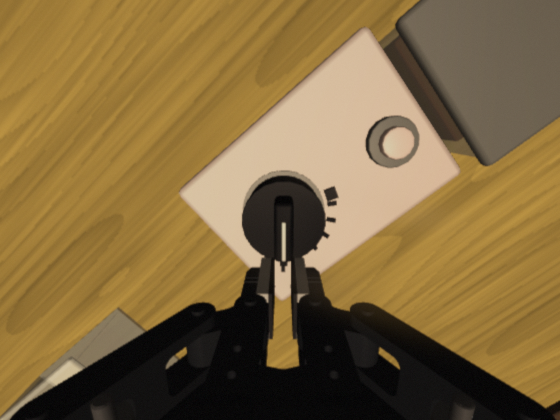

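The bar is aligned with the tool, marks 0–3 are visible, and mark 5 is hidden behind the fingertips under the pointer. The bar yaw of 138° matches 240° − 100° − 1.7°. Now I move to the button and turn the jaw axis along x so the knuckles stay clear of the hopper.

```bash
set -e
python3 -m jog '{"travel":[[-1.5,-10.8,0],[-1.5,-10.8,0],[-1.5,-10.8,0],[-1.5,-10.8,0],[-1.5,-10.8,0]],"dr":[[0,0,6.6],[0,0,6.6],[0,0,6.6],[0,0,6.6],[0,0,6.6]],"jaw":[255,255,255,255,255]}' 20 >/dev/null
python3 -m jog '{"travel":[[-1.5,-10.8,0],[-1.5,-10.8,0],[-1.5,-10.8,0],[-1.5,-10.8,0],[-1.5,-10.8,0]],"dr":[[0,0,6.6],[0,0,6.6],[0,0,6.6],[0,0,6.6],[0,0,6.6]],"jaw":[255,255,255,255,255]}' >/dev/null
python3 -m jog '{"travel":[[0,0,0],[0,0,0],[0,0,0],[0,0,0],[0,0,0]],"dr":[[0,0,6.6],[0,0,6.6],[0,0,6.6],[0,0,6.6],[0,0,6.6]],"jaw":[255,255,255,255,255]}' >/dev/null
python3 -m jog '{"travel":[[0,0,-15],[0,0,-15],[0,0,-15],[0,0,0],[0,0,0]],"dr":[[0,0,6.6],[0,0,6.6],[0,0,6.6],[0,0,6.6],[0,0,6.6]],"jaw":[255,255,255,255,255]}' 
python3 -m jog '{"travel":[[0,0,0],[0,0,0]],"dr":[[0,0,0],[0,0,0]],"jaw":[255,255]}' >/dev/null
python3 - <<'E'
from h import *
s=get_state(); print(s["eef_pos"],s["tcp_rot"],s["contact_force"],s["opening"]); p=P("wrist",s); im=read_camera("wrist"); np.savez("w8.npz",K=p[0],R=p[1],t=p[2]); cv2.imwrite("pics/w8.png",im[:,:,::-1]); print(proj(p,[.558,-.019,.082]),proj(p,s["eef_pos"]))
E
```

```text
time: 18.0
eef_pos: [0.5556, -0.0186, 0.1005]
tcp_rot: [0.705, 0.709, -0.002, -0.003]
contact_force: [1.2, 0.3, 0.8]
opening: 0.001
[ 0.55720397 -0.01897377  0.10270487] [ 7.08163101e-01  7.06047608e-01 -6.69099342e-04 -1.16193963e-03] [0.17387106 0.54639502 0.51677173] 0.0025973376207897142
[283.87595964 239.27501154] [282.63030626 251.66183578]
```

View pics/w8.png

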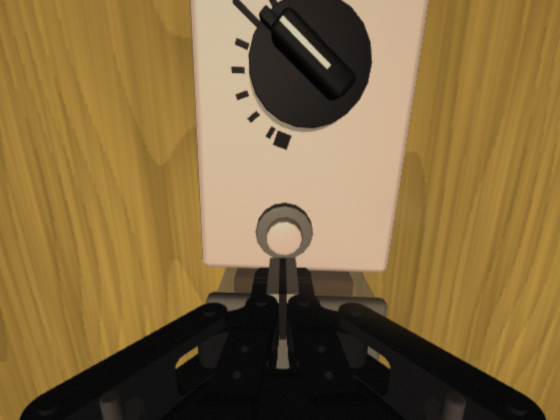

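The pointer stands on the long mark 5 rib, and the button at (284,238) is right where predicted. Going down to press it.

```bash
set -e
python3 -m jog '{"travel":[[0,0,-10],[0,0,-10],[0,0,-10],[0,0,-8],[0,0,0]],"dr":[[0,0,0],[0,0,0],[0,0,0],[0,0,0],[0,0,0]],"jaw":[255,255,255,255,255]}' 20 >/dev/null;  python3 chk.py 7
python3 -m jog '{"travel":[[0,0,-3],[0,0,0],[0,0,0]],"dr":[[0,0,0],[0,0,0],[0,0,0]],"jaw":[255,255,255]}' >/dev/null; python3 chk.py 7
python3 -m jog '{"travel":[[0,0,-3],[0,0,0],[0,0,0]],"dr":[[0,0,0],[0,0,0],[0,0,0]],"jaw":[255,255,255]}' >/dev/null; python3 chk.py 7
python3 -m jog '{"travel":[[0,0,-3],[0,0,0],[0,0,0]],"dr":[[0,0,0],[0,0,0],[0,0,0]],"jaw":[255,255,255]}' >/dev/null; python3 chk.py 7
python3 -m jog '{"travel":[[0,0,-3],[0,0,0],[0,0,0]],"dr":[[0,0,0],[0,0,0],[0,0,0]],"jaw":[255,255,255]}' >/dev/null; python3 chk.py 7
python3 -m jog '{"travel":[[0,0,-3],[0,0,0],[0,0,0]],"dr":[[0,0,0],[0,0,0],[0,0,0]],"jaw":[255,255,255]}' >/dev/null; python3 chk.py 7
python3 -m jog '{"travel":[[0,0,-3],[0,0,0],[0,0,0]],"dr":[[0,0,0],[0,0,0],[0,0,0]],"jaw":[255,255,255]}' >/dev/null; python3 chk.py 7
```

```text
t 18.63 z 0.0630 F [-0.2 -1.1 -0.4] Tz -0.03 op 0.000
t 18.88 z 0.0633 F [ 0.7  0.9 -0. ] Tz -0.01 op -0.001
t 19.13 z 0.0603 F [0.8 0.5 0.7] Tz -0.03 op -0.001
t 19.38 z 0.0569 F [ 0.4 -0.7  0.8] Tz -0.01 op -0.002
t 19.63 z 0.0541 F [-0.3  0.8  0.3] Tz -0.01 op -0.004
t 19.88 z 0.0515 F [-0.8 -0.6  2.7] Tz -0.03 op -0.002
t 20.13 z 0.0485 F [0.  0.1 4.5] Tz -0.02 op -0.002
```

```bash
set -e
python3 -m jog '{"travel":[[0,0,-2],[0,0,0],[0,0,0]],"dr":[[0,0,0],[0,0,0],[0,0,0]],"jaw":[255,255,255]}' >/dev/null; python3 chk.py 10
python3 -m jog '{"travel":[[0,0,-2],[0,0,0],[0,0,0]],"dr":[[0,0,0],[0,0,0],[0,0,0]],"jaw":[255,255,255]}' >/dev/null; python3 chk.py 10
python3 -m jog '{"travel":[[0,0,-2],[0,0,0],[0,0,0]],"dr":[[0,0,0],[0,0,0],[0,0,0]],"jaw":[255,255,255]}' >/dev/null; python3 chk.py 10
```

```text
t 20.38 z 0.0479 F [-3.3  0.6 11. ] Tz 0.02 op 0.003
```

The button bottomed: 11 N after about 6 mm of travel. I release it and back off, then check.

```bash
set -e
python3 -m jog '{"travel":[[0,0,8],[0,0,20],[0,0,35],[0,0,35],[0,0,0]],"dr":[[0,0,0],[0,0,0],[0,0,0],[0,0,0],[0,0,0]],"jaw":[255,255,255,255,255]}' >/dev/null; python3 chk.py 10
python3 -m jog '{"travel":[[0,0,0],[0,0,0],[0,0,0]],"dr":[[0,0,0],[0,0,0],[0,0,0]],"jaw":[255,255,255]}' >/dev/null; python3 chk.py 10
python3 - <<'E'
from h import *
w=read_camera("wrist")[:,:,::-1]; t=read_camera("top")[:,:,::-1]
cv2.imwrite("pics/t9.png",t)
d=cv2.absdiff(t,cv2.imread("pics/top0.png")).max(2)
for n,(u,v) in dict(bell=(176,252),box=(146,195),tube=(384,253),tongs=(405,188)).items(): print(n,(d[v-18:v+18,u-18:u+18]>40).sum())
cv2.imwrite("pics/w9.png",w)
E
```

```text
t 20.80 z 0.1517 F [ 0.9 -0.   0.8] Tz 0.05 op 0.003
t 21.05 z 0.1419 F [ 0.3 -0.5 -0.3] Tz 0.01 op 0.002
bell 0
box 0
tube 0
tongs 0
```

View pics/w9.png

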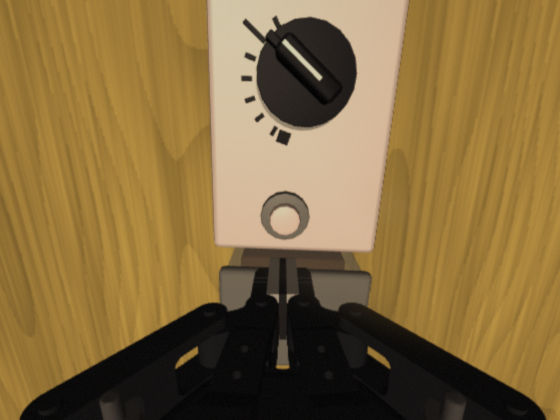

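The pointer, at about (268,38), meets the long mark 5 rib at (255,30). The button at (285,220) is up and nothing touches. Handing in.

```bash
python3 -c "
from plant import *
print(sign_off(), get_state()['time'])"
```

```text
the job is handed in; nothing more can be done
the job is handed in; nothing more can be done
```

The feeder is set to five portions and the job is handed in, at about 21 s of the 51 s allowed. sign_off gave no verdict, so what follows rests on my own checks.

- **Dial:** it started on mark 3. I gripped the bar and pushed in by feel: about 4 mm of free play at around 5 N, then about 3 mm into the clutch. I held 17.5–18 N and saw no reading above 18.1 N. I turned it two clicks (40°) clockwise and felt each click, then let it rise to the height where I had first gripped it before letting go.
- **Button:** I pressed it about 6 mm until it bottomed at 11 N, then released it.
- **Last checks:** the wrist picture shows the pointer on the long fifth mark and the button up. The force reading was zero, so the arm was clear. The top picture shows no change around any of the four bystanders.
- **Disagreement:** the real fingertips sit about 30 mm short of the reported TCP. My first closing of the jaws therefore shut on air above the bar, so I found the rest of the heights by feel. A first force-check script also stopped early because of an exit-code slip; it only skipped moves.

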